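Shut the draught shield and tare the balance

TASK

The empty mixing cup on the balance is about to be filled with pigment, so the balance must first be tared in still air. With the fingertips, gently push the sliding glass top of the draught shield fully shut, and only then press the blue tare key lightly all the way down, let it spring up again and withdraw. Leave the other three keys, the cup and the things standing about on the bench alone.

Things in the scene. Friction and masses are not known exactly. Their poses are not given: they have to be found in the camera images.
- balance: Light grey balance, 356 mm deep (x), 212 mm wide (y), fixed on the bench. Origin: centre of its underside. x points from its front (key panel) to its rear, y to the left seen from its front, z up. The low key panel (46 mm high at the front edge, x = -178 mm; 59 mm at x = -55 mm, slope 6 degrees) holds four keys in a row and, behind them, a display. The chamber follows (see pan_centre).
- shield_top (a joint): How far the sliding glass top of the draught shield is open, in m: 0 = fully shut (an end stop), larger = pushed to the rear along the balance's x axis, at most 0.085. It starts 0.045 to 0.075 open. It stays where it is left; about 2 to 4 N moves it slowly.
- grip_back (a point): On the sliding glass top: middle of the rear face of its dark finger grip, an upright bar 110 mm wide (y), 10 mm thick (x), 16 mm high. The point lies 8 mm below the bar's top, 8 mm above the glass; it moves with the top. Pushing this face to the front of the balance shuts it; shut, it is at balance x = -38 mm, height 184.5 mm. Axes as the balance's; nothing but the rails stands up behind the bar.
- key_tare_top (a point): Centre of the upper face of the blue tare key: 18 mm (x) by 26 mm (y), third from the left as seen from the front of the balance. Its z axis is the outward normal of the panel (leaning 6 degrees to the front). The keys stand 48 mm apart, and their tops 7.5 mm above the panel.
- key_tare (a joint): Travel of the blue tare key, in m: 0 = up, 0.005 = all the way down; counted as pressed beyond 0.003. A spring pushes it up: about 2 N to start it, 4 N to hold it down.
- key_power_top (a point): Centre of the upper face of the red key, first from the left; not to be pressed.
- key_power (a joint): Travel of the red key, 0 = up to 0.005 = down.
- key_unit_top (a point): Centre of the upper face of the grey key, second from the left; not to be pressed.
- key_unit (a joint): Travel of the grey key, 0 = up to 0.005 = down.
- key_print_top (a point): Centre of the upper face of the white key, fourth from the left (far right); not to be pressed.
- key_print (a joint): Travel of the white key, 0 = up to 0.005 = down.
- cup_mid (a point): Centre, half-way up, of the empty translucent mixing cup, 77 mm in diameter, 88 mm high, light and loose, standing on the steel pan inside the glass chamber; its rim is 159 mm above the bench.
- green_jar: Open jar of green pigment, 112 mm in diameter, 73 mm high, loose on the bench to the left of the balance. Origin: centre of its underside.
- puck_tile_3: Black speckled cast puck, 50 mm in diameter, 36 mm high, loose on a dark tile to the right of the balance (the nearest puck there). Origin: centre of its underside.
- pan_centre (a point): Centre of the steel weighing pan's top, 71 mm above the bench, inside the glass chamber. The chamber spans balance x -55 to 95 mm, 185 mm wide; guide rails on top reach 181 mm height and run back over the electronics housing (168 mm high, to x = 178 mm). The keys lie 95 mm in front of its upright front glass: keep the gripper's body clear of it.

How it is judged:
On the way, in this order (a step that is already met when the one before it is completed fails the run):
1. the sliding top of the draught shield is fully shut (within 4 mm) (value of joint shield_top below 0.004 m), for 0.2 s.
2. the blue tare key is pressed down (more than 3 mm) (value of joint key_tare above 0.003 m), for 0.1 s.
At the end, for the whole second after the job is handed in: The glass top is shut within 5 mm, all four keys are up again (within 1.5 mm), the cup still stands upright on the pan, at rest and within 8 mm of its place, and the jar and the black puck are within 10 mm of theirs (value of joint shield_top below 0.005 m and value of joint each of key_tare, key_power, key_unit, key_print below 0.0015 m and z of cup_mid in the frame of balance above 0.111 m and angle between cup_mid's own z axis and vertical below 0.1 rad and linear speed of mixing_cup below 0.02 m/s and distance of cup_mid from where it was at the start of the episode below 0.008 m and distance of each of green_jar, puck_tile_3 from where it was at the start of the episode below 0.01 m); the robot touches nothing.
It fails at once if the tare key is pressed (over 2 mm) while the glass top is still open (over 6 mm) (value of joint key_tare above 0.002 m and value of joint shield_top above 0.006 m).
It fails at once if the red, grey or white key is pressed (over 2 mm) (value of joint any of key_power, key_unit, key_print above 0.002 m).
It fails at once if the robot touches the cup, or the cup is shifted or lifted by more than 8 mm (distance of cup_mid from where it was at the start of the episode above 0.008 m or contact force between any of the arm, the fingers and mixing_cup above 0.3 N).
It fails at once if the jar or the black puck is moved or lifted by more than 10 mm (distance of any of green_jar, puck_tile_3 from where it was at the start of the episode above 0.01 m).
It fails at once if the fingers press the tare key with more than 25 N, or push anywhere on the balance with more than 45 N (contact force between the fingers and balance above 45 N or (value of joint key_tare above 0.001 m and contact force between the fingers and balance above 25 N)).
It also fails if it takes over 54 s, if anything falls off the work surface, if the arm or the gripper's body presses on something with over 40 N, if the wrist force passes 120 N, or if a joint passes its speed limit or range.

ROBOT

A 6-joint arm with a two-finger parallel gripper is mounted at the origin on a cart in front of the work surface, level with it; the furniture and walls round the work are solid. World frame = base frame: x ahead of the robot, y to its left, z up, the work surface at z = 0. Lengths are in m, angles in rad, forces in N, time in s.
With the tool pointing down it reaches from about 0.35 to 0.975 m from the base axis. Payload 4.9 kg.
Tool frame: the origin (TCP) lies on the centre line of the jaws, within the pads' length; the fingertips stand 14 mm ahead of it and the grasp point (between the pads) lies 5 mm behind it; x points along the fingers, z is the direction in which the jaws open and shut, and the axes are right-handed (so a half turn about x gives the same grasp; the last joint's range is limited). The gripper opens to 85 mm and grips with 20 to 120 N. Pads are 22 mm wide; open, the fingers measure 114 mm over their backs; the gripper's body (76 mm by 85 mm) begins 54 mm behind the grasp point. The pads swing forward as they close: fully open they stand 13 mm farther back than shut.
Start: joints at [-1.428, 0.053, 1.613, -0, 1.476, -0.119], TCP at [0.162, -0.604, 0.208] pointing down, gripper open.
Joint ranges: [-3.01, 3.01], [-1.01, 2.22], [0.06, 2.58], [-1.02, 4.17], [0.09, 2.62], [-3.14, 3.14]. Speed limits (rad/s): [2.57, 2.57, 3.14, 3.14, 3.14, 3.14].

INTERFACE

Orientations are given as a rotation vector (axis times angle).
In Python, from station import ctrl gives the robot as it stands.
- The arm moves only by the tool move_arm, never from a script. Its argument "increments" is a list that holds one entry, the list of rows, each a list of 4 numbers: the shift along the tool's x, y, z in units of 25 cm (1.0 is 25 cm), then the turn about the tool's x in units of 90 degrees (1.0 is 90 degrees). A call has 1 to 20 rows; each row shifts and turns the commanded pose from where the row before left it, along the tool's axes as they then stand; what a row does not reach is not made up. A row lasts 1/12 s, in which the tool goes at most 41.7 mm and 7.16 degrees, less where a joint would pass 70% of its speed; a pose out of reach is approached as far as the arm can. A call with a number of a shift or a turn outside -1 to 1 is refused whole. A call with a gripper value outside its range is refused whole. "gripper" is the closure, from 0 (fully open) to 1 (shut), set as the call begins (left out, the last holds). The fingers move at their own pace and stop on an object; "squeeze" is the grip in N (left out, the last holds). Time passes only in rows, so rows that do not move let the fingers close. It gives the time, the measured TCP pose, the force and the opening at its end, in the units of the state.
- ctrl.get_obs(): the state, without advancing time (a new reading comes with each control period).
- ctrl.get_image(name): name is "scene" or "top"; returns a dict with "pixels" (384x512x3 uint8, red, green, blue), "depth" (384x512 float32, m along the optical axis (not along the pixel's ray), 0 where there is no reading), "K" (3x3 intrinsics, pixels), "extrinsics" (4x4, takes a point from camera to world coordinates). Camera axes: x right, y up, looking along -z (the intrinsics and any distortion apply to the point x, -y, -z); pixel columns grow to the right and rows downward; lengths in m; the calibration is good to about 2 mm. A picture is of the moment at which its call begins.
- ctrl.finish_job(): hands the job in, once; it reports no verdict.
Trained networks look in the newest picture that a camera, given by its name, has taken for a name from the list of things; names that differ only in an ending like _2 or _b are one class to them, and where a whole thing is asked for, a point or a joint stands for the part that bears it (a point fixed in the world has none). Each returns a list of dicts, best first, with "score" (0 to 1); they miss things now and then, are a little off and sometimes report something else, mostly with a low value. They report only what shows in the picture. A call takes as long as a camera call.
- ctrl.trace(camera, target): "region" (384x512 bool, what is visible of it) and "pixel" ([row, column] in pixels, amid what is visible of it).
The state is a dict: "t": time; "q": joint angles; "dq": joint speeds; "effort": joint torques, N m; "tool_pos": TCP position; "tool_rot": TCP orientation; "contact_force": force on the tool from outside, world axes, zero at the start; "wrist_torque": the same for the moment, N m; "opening": finger opening in m.
Only numpy, scipy, OpenCV 4.12 (cv2) and the standard library are available. Lean on these libraries where they do the work, as an engineer would, in place of code of your own. Each camera call takes 0.05 s, during which the arm holds its last target. There are 200 camera calls.

## Working session

There is one attempt and no reset: what is moved stays moved. The work goes in short steps, Python scripts to look and compute and a tool call to move; the robot and the scene stay as the last step left them, time stands still between calls to the robot, and variables do not carry over. Pictures are saved under pics/ and viewed, about 8 in all and at most 12, crops included, and the job is handed in when it is done.

Besides the shell and the picture viewer there is one more tool, called after ">>>" as name(argument=value, ...), one argument or row to a line, values as JSON. move_arm: Moves the arm, as the interface text tells. Shifts and turns lie within -1 to 1; 1 stands for 25 cm of shift or 90 degrees of turn. Its arguments: {"type":"object","properties":{"increments":{"type":"array","items":{"type":"array","items":{"type":"array","items":{"type":"number","minimum":-1,"maximum":1}}}},"gripper":{"type":"number"},"squeeze":{"type":"number"}},"required":["increments"]}

```bash
mkdir -p pics
cat > h.py <<'E'
import numpy as np, cv2
from station import ctrl
def world(im,r,c):
    K=im["K"];d=im["depth"][r,c];d=np.asarray(d,float)
    p=np.stack([(c-K[0,2])/K[0,0]*d,-(r-K[1,2])/K[1,1]*d,-d],-1)
    E=im["extrinsics"];return p@E[:3,:3].T+E[:3,3]
def tr(cam,im,t):
    out=ctrl.trace(cam,t)
    if not out: print(cam,t,'none');return
    o=out[0];m=o["region"]&(im["depth"]>0);r,c=np.nonzero(m)
    if len(r)==0: print(t,'nodepth',o["pixel"]);return
    w=world(im,r,c);print(cam,t,round(o["score"],2),np.round(o["pixel"]),len(r),'med',np.round(np.median(w,0),4),'lo',np.round(np.percentile(w,3,axis=0),3),'hi',np.round(np.percentile(w,97,axis=0),3))
    return w,o
E
python3 - <<'E'
from h import *
ims={}
for cam in("scene","top"):
    im=ctrl.get_image(cam);ims[cam]=im
    cv2.imwrite(f"pics/{cam}0.png",im["pixels"][...,::-1])
    print(cam,im["extrinsics"].round(3).tolist(),im["K"].round(1).tolist())
    for t in("balance","grip_back","key_tare_top","key_power_top","key_unit_top","key_print_top","green_jar","puck_tile_3","cup_mid"): tr(cam,im,t)
o=ctrl.get_obs();print(o)
E
```

```text
scene [[-0.636, 0.413, -0.652, -0.214], [-0.772, -0.366, 0.52, 0.779], [-0.024, 0.834, 0.551, 0.747], [0.0, 0.0, 0.0, 1.0]] [[495.9, 0.0, 257.5], [0.0, 495.9, 189.3], [0.0, 0.0, 1.0]]
scene balance 0.79 [222. 196.] 15679 med [0.5385 0.3495 0.1066] lo [0.392 0.172 0.025] hi [0.68  0.482 0.18 ]
scene grip_back 0.71 [186. 314.] 349 med [0.529  0.0083 0.0558] lo [ 0.514 -0.02   0.028] hi [0.555 0.023 0.063]
scene key_tare_top 0.45 [217. 279.] 63 med [0.4689 0.1756 0.0561] lo [0.459 0.163 0.05 ] hi [0.481 0.184 0.059]
scene key_power_top 0.57 [184. 172.] 2787 med [0.6026 0.355  0.1769] lo [0.522 0.275 0.175] hi [0.69  0.436 0.192]
scene key_unit_top 0.56 [236. 280.] 77 med [0.4339 0.2085 0.0557] lo [0.424 0.194 0.051] hi [0.446 0.219 0.059]
scene key_print_top 0.37 [209. 278.] 59 med [0.5044 0.1415 0.0557] lo [0.495 0.129 0.052] hi [0.518 0.151 0.058]
scene green_jar 0.9 [289. 214.] 2909 med [0.3869 0.4127 0.058 ] lo [0.353 0.359 0.005] hi [0.448 0.453 0.074]
scene puck_tile_3 0.84 [186. 313.] 357 med [0.5299 0.0076 0.0548] lo [ 0.514 -0.02   0.027] hi [0.56  0.022 0.063]
scene cup_mid 0.
[... 937 characters left out ...]
027 0.1007] lo [0.539 0.283 0.069] hi [0.59  0.325 0.165]
{'t': 1.0, 'q': array([-1.42803739e+00,  5.26677719e-02,  1.61289422e+00,  5.50761905e-06,
        1.47602077e+00, -1.19041326e-01]), 'dq': array([ 0.00029861, -0.0009182 , -0.00078214,  0.00065508,  0.00198321,
       -0.00032928]), 'effort': array([-1.54059959e-03, -3.93691385e+01, -3.70475757e+01, -3.35959285e-04,
        4.48350320e-04, -6.93029975e-06]), 'tool_pos': array([ 0.16173643, -0.60368829,  0.20802703]), 'tool_rot': array([ 1.01420141,  1.32172765, -1.01420639]), 'contact_force': array([ 0.02813803, -0.5001771 ,  0.66454729]), 'wrist_torque': array([ 0.02967765, -0.04086158, -0.00855122]), 'opening': 0.08563665275945456}
```

View pics/scene0.png

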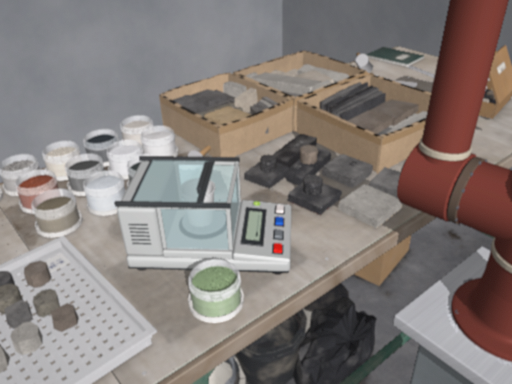

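View pics/top0.png

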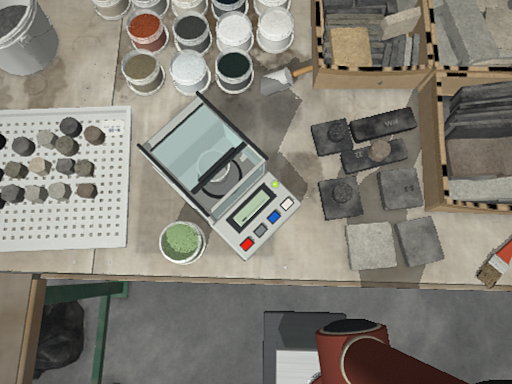

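The scene view shows the keys at column ~279: red row 248, grey 235, blue 222, white 209. The dark bar is near (182,205). In the top view blue is at (217,274), and the jar and puck are clear of the keys. Next I'll fit the balance pose and the bar.

```bash
cat > m.py <<'E'
from h import *
for cam in("scene","top"):
    im=ctrl.get_image(cam);r,c=np.nonzero(im["depth"]>0);w=world(im,r,c);px=im["pixels"][r,c].astype(int)
    box=(abs(w[:,0]-.56)<.25)&(abs(w[:,1]-.3)<.25)
    R,G,B=px.T
    keyz=box&(w[:,2]>.04)&(w[:,2]<.075)
    near=lambda p:np.hypot(w[:,0]-p[0],w[:,1]-p[1])<.03
    bl=keyz&(B>R+50)&(B>G+30)&near((.47,.174)); rd=keyz&(R>G+70)&(R>B+70)&near((.40,.24))
    for n,m in(("blue",bl),("red",rd)):
        z=w[m];t=z[z[:,2]>np.percentile(z[:,2],30)]
        print(cam,n,m.sum(),z.mean(0).round(4),'mid',((z.min(0)+z.max(0))/2).round(4),'top',t.mean(0).round(4))
    # housing outline at roof heights
    roof=box&(w[:,2]>.16)&(w[:,2]<.2)
    rect=cv2.minAreaRect(w[roof][:,:2].astype(np.float32));print(cam,'roof',roof.sum(),rect)
    y=np.array([-.72,.69]);y/=np.linalg.norm(y);x=np.array([y[1],-y[0]])
    bar=box&(w[:,2]>.186)&(w[:,2]<.2);q=w[bar]
    if len(q):
        (cx,cy),v=q[:,:2].mean(0),np.linalg.svd(q[:,:2]-q[:,:2].mean(0),full_matrices=False)[2][0]
        print(cam,'bar',len(q),q.mean(0).round(4),'dir',v.round(3),'ext',np.percentile((q[:,:2]-[cx,cy])@v,[1,99]).round(4),'thick',np.percentile((q[:,:2]-[cx,cy])@[v[1],-v[0]],[2,98]).round(4),'z',np.percentile(q[:,2],[2,50,98]).round(4))
E
python3 m.py
```

```text
scene blue 70 [0.4691 0.1751 0.0556] mid [0.4715 0.1732 0.0531] top [0.4707 0.1748 0.0569]
scene red 81 [0.4    0.2405 0.0559] mid [0.4024 0.2367 0.0539] top [0.4015 0.2397 0.0573]
scene roof 5070 ((0.5978825092315674, 0.34360426664352417), (0.23537547886371613, 0.20034366846084595), 46.54891586303711)
scene bar 158 [0.5608 0.3107 0.1915] dir [-0.725  0.689] ext [-0.0565  0.0491] thick [-0.0045  0.0065] z [0.1865 0.1918 0.1949]
top blue 81 [0.4733 0.172  0.0552] mid [0.4736 0.1719 0.0538] top [0.4726 0.1715 0.0564]
top red 80 [0.4031 0.2379 0.0549] mid [0.4043 0.238  0.0537] top [0.4027 0.2379 0.0561]
top roof 6650 ((0.5987213850021362, 0.3418313264846802), (0.23416323959827423, 0.1957213282585144), 46.597198486328125)
top bar 238 [0.5661 0.3055 0.1906] dir [-0.727  0.686] ext [-0.0535  0.0519] thick [-0.0048  0.0065] z [0.1866 0.1908 0.1936]
```

```bash
cat > g.py <<'E'
from h import *
from scipy.spatial.transform import Rotation as Ro
O=np.array([.556,.2985]);a=np.radians(46.57);X=np.array([np.cos(a),np.sin(a)]);Y=np.array([-X[1],X[0]])
o=ctrl.get_obs();R=Ro.from_rotvec(o["tool_rot"]).as_matrix();p=o["tool_pos"]
def to(bx,by,z):  # shift needed, tool axes, in units
    t=np.r_[O+bx*X+by*Y,z];return (R.T@(t-p)/.25).round(4),t.round(4)
if __name__=="__main__":
    print('t',round(o["t"],2),'p',p.round(4),'F',o["contact_force"].round(1),'q',o["q"].round(2),'open',round(o["opening"],4))
    print(R.round(3).tolist());d=p[:2]-O;print('balance xy',(d@X).round(4),(d@Y).round(4))
    zb=np.array([R[:2,2]@X,R[:2,2]@Y]);print('tool z in balance deg',np.degrees(np.arctan2(zb[1],zb[0])).round(2),'turn u to +-Y: with tool x down, +turn = cw from above')
    for n,b in dict(above=(.05,0,.26),push=(.05,0,.196),key=(-.15,-.024,.12)).items(): print(n,*to(*b))
E
python3 g.py
```

```text
t 1.1 p [ 0.1618 -0.6037  0.208 ] F [ 0.7 -0.3  0.3] q [-1.43  0.05  1.61 -0.    1.48 -0.12] open 0.0857
[[-0.0, 0.966, 0.259], [-0.0, 0.259, -0.966], [-1.0, -0.0, 0.0]]
balance xy -0.9262 -0.3339
tool z in balance deg -121.57 turn u to +-Y: with tool x down, +turn = cw from above
above [-0.208   2.6276 -3.1824] [0.5904 0.3348 0.26  ]
push [ 0.048   2.6276 -3.1824] [0.5904 0.3348 0.196 ]
key [ 0.352   1.9962 -2.6818] [0.4703 0.1731 0.12  ]
```

>>> move_arm(
  increments=[
    [[-0.15, 0, 0, 0], [-0.15, 0, 0, 0], [0, 0.095, -0.115, 0], [0, 0.095, -0.115, 0], [0, 0.095, -0.115, 0], [0, 0.095, -0.115, 0], [0, 0.095, -0.115, 0], [0, 0.095, -0.115, 0], [0, 0.095, -0.115, 0], [0, 0.095, -0.115, 0], [0, 0.095, -0.115, 0], [0, 0.095, -0.115, 0], [0, 0.095, -0.115, 0], [0, 0.095, -0.115, 0], [0, 0.095, -0.115, 0], [0, 0.095, -0.115, 0], [0, 0.095, -0.115, 0], [0, 0.095, -0.115, 0], [0, 0, 0, 0]],
  ],
  gripper=1,
  squeeze=20,
)

```text
t: 2.68
tool_pos: [0.4111, -0.0557, 0.2832]
tool_rot: [1.01, 1.326, -1.005]
contact_force: [-0.2, -0.1, 0.1]
opening: 0.0
```

>>> move_arm(
  increments=[
    [[0, 0, 0, -0.07], [0, 0, 0, -0.07], [0, 0, 0, -0.07], [0, 0, 0, -0.07], [0, 0, 0, -0.071], [0, 0, 0, 0]],
  ],
)

```text
t: 3.18
tool_pos: [0.4096, -0.0614, 0.2831]
tool_rot: [0.591, 1.488, -0.592]
contact_force: [0.3, -0.6, 0.0]
opening: -0.0002
```

```bash
python3 g.py
```

```text
t 3.18 p [ 0.4096 -0.0614  0.2831] F [ 0.3 -0.6  0. ] q [-0.33 -0.51  1.97 -0.    1.69  0.43] open -0.0002
[[0.0, 0.686, 0.727], [-0.0, 0.727, -0.686], [-1.0, -0.0, 0.0]]
balance xy -0.362 -0.1411
tool z in balance deg -89.91 turn u to +-Y: with tool x down, +turn = cw from above
above [ 0.0921  1.6488 -0.5617] [0.5904 0.3348 0.26  ]
push [ 0.3481  1.6488 -0.5618] [0.5904 0.3348 0.196 ]
key [ 0.6522  0.8486 -0.4672] [0.4703 0.1731 0.12  ]
```

>>> move_arm(
  increments=[
    [[0, 0.118, -0.04, 0], [0, 0.118, -0.04, 0], [0, 0.118, -0.04, 0], [0, 0.118, -0.04, 0], [0, 0.118, -0.04, 0], [0, 0.118, -0.04, 0], [0, 0.118, -0.04, 0], [0, 0.118, -0.04, 0], [0, 0.118, -0.04, 0], [0, 0.118, -0.04, 0], [0, 0.118, -0.04, 0], [0, 0.118, -0.04, 0], [0, 0.118, -0.04, 0], [0, 0.118, -0.04, 0], [0, 0, 0, 0], [0.05, 0, 0, 0], [0.05, 0, 0, 0], [0, 0, 0, 0], [0, 0, 0, 0]],
  ],
)

```text
t: 4.77
tool_pos: [0.5908, 0.3337, 0.2557]
tool_rot: [0.592, 1.491, -0.596]
contact_force: [-0.2, -0.4, -0.9]
opening: -0.0001
```

```bash
python3 g.py
python3 - <<'E'
from h import *
im=ctrl.get_image("scene");a=im["pixels"][130:290,100:320,::-1]
b=ctrl.get_image("top")["pixels"][80:280,110:330,::-1]
a=cv2.resize(a,(400,291));b=cv2.resize(b,(400,364))
c=np.zeros((364,800,3),np.uint8);c[:291,:400]=a;c[:,400:]=b;cv2.imwrite("pics/p3.png",c)
E
```

```text
t 4.77 p [0.5908 0.3337 0.2557] F [-0.2 -0.4 -0.9] q [ 0.4   0.16  1.42 -0.    1.57  1.16] open -0.0001
[[-0.003, 0.689, 0.725], [-0.002, 0.725, -0.689], [-1.0, -0.003, -0.001]]
balance xy 0.0495 -0.0011
tool z in balance deg -90.09 turn u to +-Y: with tool x down, +turn = cw from above
above [-0.017   0.0018 -0.0043] [0.5904 0.3348 0.26  ]
push [ 0.239   0.0027 -0.004 ] [0.5904 0.3348 0.196 ]
key [ 0.5456 -0.7961  0.0937] [0.4703 0.1731 0.12  ]
```

View pics/p3.png

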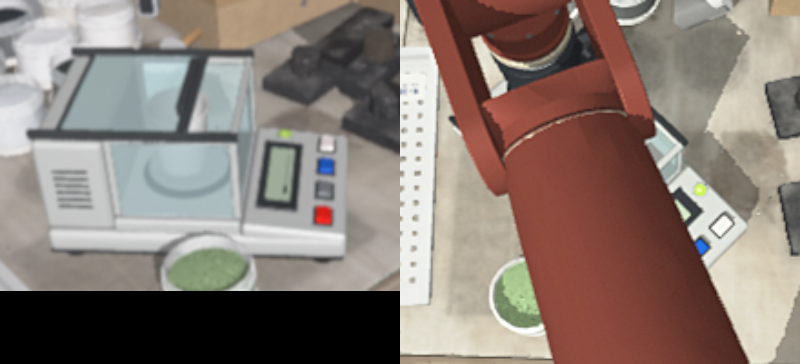

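Run:
```python
from h import *
im=ctrl.get_image("scene");cv2.imwrite("pics/p4.png",im["pixels"][...,::-1])
E=im["extrinsics"];q=np.linalg.inv(E)@[.59,.334,.24,1];K=im["K"];print(K[0,0]*q[0]/-q[2]+K[0,2],-K[1,1]*q[1]/-q[2]+K[1,2]); print(E[:3,3], ctrl.get_obs()["t"])
```

```text
183.263928537592 154.5654504107491
[-0.21363979  0.77917556  0.74659505] 4.9167
```

View pics/p4.png

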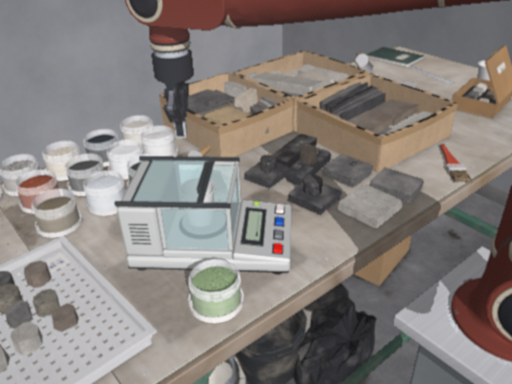

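The fingertips show at about (135,181), but I predicted (154,183). I'll measure the tip by depth before going down.

Run:
```python
from h import *
im=ctrl.get_image("scene")
for r in range(120,150,3):
    print(r,[tuple(world(im,r,c).round(3).tolist()) for c in (177,180,183)],im["pixels"][r,180])
top=ctrl.get_image("top")
o=ctrl.get_obs();print(o["tool_pos"],o["t"])
```

```text
120 [(0.565, 0.352, 0.334), (0.559, 0.349, 0.335), (0.577, 0.332, 0.323)] [52 51 54]
123 [(0.584, 0.343, 0.318), (0.578, 0.339, 0.319), (0.58, 0.332, 0.315)] [53 54 56]
126 [(0.583, 0.344, 0.312), (0.579, 0.34, 0.312), (0.581, 0.332, 0.309)] [61 62 67]
129 [(0.584, 0.345, 0.305), (0.58, 0.34, 0.305), (0.584, 0.331, 0.301)] [63 64 69]
132 [(0.584, 0.345, 0.298), (0.58, 0.341, 0.299), (0.584, 0.332, 0.294)] [61 62 65]
135 [(0.587, 0.345, 0.291), (0.581, 0.341, 0.291), (0.58, 0.334, 0.289)] [93 95 98]
138 [(1.078, 0.079, 0.0), (1.071, 0.072, 0.0), (1.064, 0.065, 0.001)] [167 162 158]
141 [(1.059, 0.091, 0.001), (1.052, 0.084, 0.001), (1.045, 0.077, 0.002)] [162 152 143]
144 [(1.042, 0.102, 0.001), (1.035, 0.094, 0.001), (1.034, 0.084, -0.003)] [157 148 140]
147 [(1.001, 0.125, 0.015), (1.019, 0.104, -0.0), (1.011, 0.098, 0.001)] [157 149 140]
[0.59213692 0.33492965 0.2590897 ] 5.0167
```

```bash
cat > tip.py <<'E'
from h import *
from g import O,X,Y
o=ctrl.get_obs();p=o["tool_pos"];im=ctrl.get_image("scene");r,c=np.nonzero(im["depth"]>0);w=world(im,r,c)
m=(np.hypot(w[:,0]-p[0],w[:,1]-p[1])<.05)&(w[:,2]>.197)&(w[:,2]<p[2]+.15)
w=w[m];t=w[w[:,2]<w[:,2].min()+.012];b=(t[:,:2]-O)
print('t',o["t"],'tcp',p.round(4),'tip min z',np.sort(w[:,2])[[0,3,8]].round(4),'n',len(t),'rows',r[m].max(),'tip xyz lo',t.min(0).round(3),'hi',t.max(0).round(3),'balance x',(b@X).min().round(4),(b@X).max().round(4),'y',(b@Y).min().round(4),(b@Y).max().round(4),'F',o["contact_force"].round(1))
E
python3 tip.py
```

```text
t 5.0167 tcp [0.5921 0.3349 0.2591] tip min z [0.283  0.2836 0.2849] n 52 rows 137 tip xyz lo [0.578 0.323 0.283] hi [0.595 0.347 0.295] balance x 0.0377 0.0604 y -0.0056 0.0119 F [-0.6 -0.3  0.8]
```

>>> move_arm(
  increments=[
    [[0.04, 0, 0, 0], [0.04, 0, 0, 0], [0, 0, 0, 0], [0, 0, 0, 0], [0, 0, 0, 0], [0, 0, 0, 0]],
  ],
)

```text
t: 5.57
tool_pos: [0.592, 0.3353, 0.2382]
tool_rot: [0.593, 1.488, -0.592]
contact_force: [0.1, 0.4, -0.0]
opening: 0.0001
```

```bash
python3 tip.py; python3 g.py
```

```text
t 5.5667 tcp [0.592  0.3353 0.2382] tip min z [0.2621 0.263  0.2638] n 49 rows 146 tip xyz lo [0.577 0.32  0.262] hi [0.595 0.348 0.274] balance x 0.0384 0.0604 y -0.0117 0.0124 F [ 0.1  0.4 -0. ]
t 5.62 p [0.5921 0.3354 0.2384] F [-0.6  0.4  0.3] q [0.41 0.17 1.44 0.   1.53 1.16] open -0.0003
[[0.001, 0.687, 0.726], [0.0, 0.726, -0.687], [-1.0, 0.001, 0.0]]
balance xy 0.0516 -0.0008
tool z in balance deg -89.98 turn u to +-Y: with tool x down, +turn = cw from above
above [-0.0863 -0.0062 -0.0034] [0.5904 0.3348 0.26  ]
push [ 0.1697 -0.0064 -0.0034] [0.5904 0.3348 0.196 ]
key [ 0.4732 -0.8066  0.0922] [0.4703 0.1731 0.12  ]
```

The tip measures 24 mm above the reported TCP, though the text puts it 14 mm below. I'll go down in small steps and watch the force.

>>> move_arm(
  increments=[
    [[0.04, 0, 0, 0], [0.04, 0, 0, 0], [0.04, 0, 0, 0], [0.016, 0, 0, 0], [0, 0, 0, 0], [0, 0, 0, 0]],
  ],
)

```text
t: 6.12
tool_pos: [0.5915, 0.335, 0.203]
tool_rot: [0.592, 1.489, -0.593]
contact_force: [-0.2, -0.3, 0.6]
opening: -0.0001
```

>>> move_arm(
  increments=[
    [[0.01, 0, 0, 0], [0.01, 0, 0, 0], [0.01, 0, 0, 0], [0, 0, 0, 0], [0, 0, 0, 0]],
  ],
)

```text
t: 6.53
tool_pos: [0.5918, 0.3352, 0.1964]
tool_rot: [0.592, 1.489, -0.593]
contact_force: [-0.0, 0.6, 0.6]
opening: 0.0004
```

```bash
python3 tip.py
python3 - <<'E'
from h import *
im=ctrl.get_image("scene");cv2.imwrite("pics/p5.png",cv2.resize(im["pixels"][90:240,110:310,::-1],(800,600)))
E
```

```text
t 6.5333 tcp [0.5918 0.3352 0.1964] tip min z [0.2192 0.2202 0.2218] n 40 rows 164 tip xyz lo [0.578 0.323 0.219] hi [0.594 0.347 0.231] balance x 0.0378 0.0605 y -0.0067 0.0111 F [-0.   0.6  0.6]
```

View pics/p5.png

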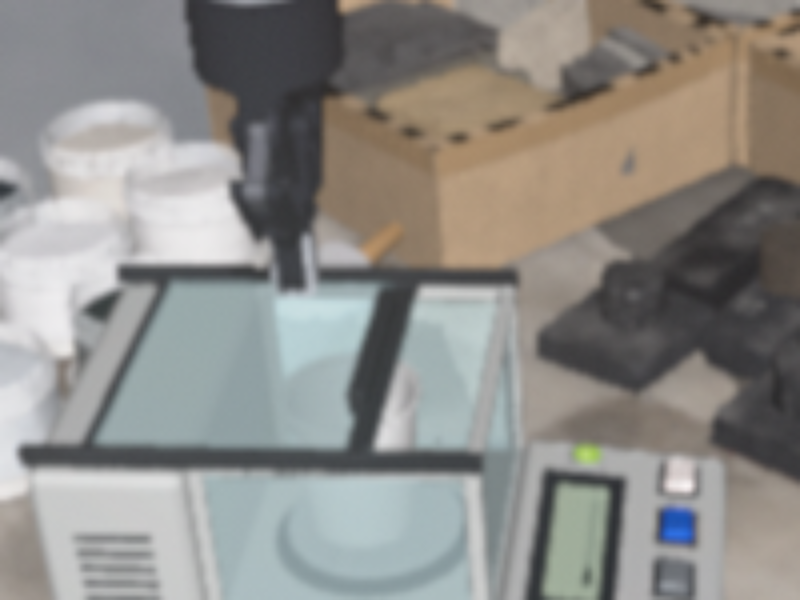

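The picture shows the tips still about 40 mm above the glass with no contact force, so I trust the camera's tip height. I'll go down another 34 mm in two parts.

>>> move_arm(
  increments=[
    [[0.026, 0, 0, 0], [0.026, 0, 0, 0], [0.026, 0, 0, 0], [0.026, 0, 0, 0], [0, 0, 0, 0], [0, 0, 0, 0]],
  ],
)

```text
t: 7.13
tool_pos: [0.5913, 0.335, 0.1692]
tool_rot: [0.591, 1.49, -0.594]
contact_force: [0.5, 1.4, 0.9]
opening: -0.0
```

>>> move_arm(
  increments=[
    [[0.008, 0, 0, 0], [0.008, 0, 0, 0], [0.008, 0, 0, 0], [0.008, 0, 0, 0], [0, 0, 0, 0], [0, 0, 0, 0]],
  ],
)

```text
t: 7.63
tool_pos: [0.5918, 0.3352, 0.1624]
tool_rot: [0.592, 1.489, -0.593]
contact_force: [-0.5, 0.3, 0.1]
opening: -0.0002
```

```bash
sed -i 's/>.197/>.183/' tip.py; python3 tip.py; python3 g.py | head -3
```

```text
t 7.6333 tcp [0.5918 0.3352 0.1624] tip min z [0.1834 0.1859 0.1877] n 116 rows 183 tip xyz lo [0.543 0.286 0.183] hi [0.596 0.347 0.195] balance x 0.0071 0.0606 y -0.0314 0.0321 F [-0.5  0.3  0.1]
t 7.68 p [0.5919 0.3352 0.1625] F [-0.1  0.6  0.3] q [0.41 0.21 1.52 0.   1.41 1.16] open -0.0002
[[-0.0, 0.687, 0.726], [0.0, 0.726, -0.687], [-1.0, -0.0, -0.0]]
balance xy 0.0513 -0.0008
```

>>> move_arm(
  increments=[
    [[0.008, 0, 0, 0], [0, -0.02, 0, 0], [0, -0.02, 0, 0], [0, -0.02, 0, 0], [0, -0.01, 0, 0], [0, -0.01, 0, 0], [0, -0.01, 0, 0], [0, -0.01, 0, 0], [0, -0.01, 0, 0], [0, -0.01, 0, 0], [0, -0.01, 0, 0], [0, -0.01, 0, 0], [0, 0, 0, 0]],
  ],
)

```text
t: 8.77
tool_pos: [0.5675, 0.3094, 0.1606]
tool_rot: [0.592, 1.488, -0.593]
contact_force: [0.8, 0.0, -0.0]
opening: -0.0001
```

>>> move_arm(
  increments=[
    [[0, -0.01, 0, 0], [0, -0.01, 0, 0], [0, -0.01, 0, 0], [0, -0.01, 0, 0], [0, -0.01, 0, 0], [0, -0.01, 0, 0]],
  ],
)

```text
t: 9.27
tool_pos: [0.5574, 0.2987, 0.1606]
tool_rot: [0.593, 1.488, -0.592]
contact_force: [2.2, 1.2, 0.3]
opening: 0.0
```

```bash
python3 g.py | head -3; python3 m.py | grep bar
```

```text
t 9.27 p [0.5574 0.2987 0.1606] F [2.2 1.2 0.3] q [ 0.37  0.1   1.64 -0.    1.4   1.13] open 0.0
[[0.0, 0.687, 0.726], [0.0, 0.726, -0.687], [-1.0, 0.0, 0.0]]
balance xy 0.0011 -0.0009
scene bar 207 [0.5428 0.2927 0.1922] dir [-0.72   0.694] ext [-0.0578  0.0481] thick [-0.0084  0.0219] z [0.1868 0.1921 0.1985]Traceback (most recent call last):
  File "m.py", line 10, in <module>
    z=w[m];t=z[z[:,2]>np.percentile(z[:,2],30)]
                      ~~~~~~~~~~~~~^^^^^^^^^^^
    return _quantile_unchecked(
        a, q, axis, out, overwrite_input, method, keepdims, weights)
    return _ureduce(a,
                    func=_quantile_ureduce_func,
    ...<5 lines>...
                    overwrite_input=overwrite_input,
                    method=method)
    r = func(a, **kwargs)
    result = _quantile(arr,
                       quantiles=q,
    ...<2 lines>...
                       out=out,
                       weights=wgt)
    slices_having_nans = np.isnan(arr[-1, ...])
                                  ~~~^^^^^^^^^
IndexError: index -1 is out of bounds for axis 0 with size 0
```

The bar is moving under about 2.5 N, with roughly 28 mm to go.

>>> move_arm(
  increments=[
    [[0, -0.01, 0, 0], [0, -0.01, 0, 0], [0, -0.01, 0, 0], [0, -0.01, 0, 0], [0, -0.01, 0, 0], [0, -0.01, 0, 0], [0, -0.01, 0, 0], [0, -0.01, 0, 0], [0, -0.004, 0, 0], [0, -0.004, 0, 0], [0, -0.004, 0, 0]],
  ],
)

```text
t: 10.28
tool_pos: [0.5416, 0.2821, 0.1605]
tool_rot: [0.592, 1.488, -0.592]
contact_force: [1.9, 1.2, 0.8]
opening: -0.0001
```

>>> move_arm(
  increments=[
    [[0, -0.004, 0, 0], [0, -0.004, 0, 0], [0, -0.004, 0, 0], [0, 0, 0, 0]],
  ],
)

```text
t: 10.62
tool_pos: [0.5398, 0.2801, 0.1606]
tool_rot: [0.593, 1.488, -0.592]
contact_force: [2.8, 1.7, 0.2]
opening: 0.0001
```

>>> move_arm(
  increments=[
    [[0, -0.004, 0, 0], [0, -0.004, 0, 0], [0, 0, 0, 0]],
  ],
)

```text
t: 10.87
tool_pos: [0.5398, 0.2802, 0.1607]
tool_rot: [0.597, 1.486, -0.588]
contact_force: [8.2, 7.3, -4.0]
opening: -0.0
```

The force rose to 11 N with no further motion, so the end stop is reached. I'll back off, rise and check with the cameras.

>>> move_arm(
  increments=[
    [[0, 0, 0, 0], [0, 0.03, 0, 0], [0, 0.03, 0, 0], [-0.06, 0, 0, 0], [-0.12, 0, 0, 0], [-0.12, 0, 0, 0], [-0.1, 0, 0, 0], [0, 0, 0, 0], [0, 0, 0, 0]],
  ],
)

```text
t: 11.62
tool_pos: [0.5494, 0.2898, 0.2629]
tool_rot: [0.594, 1.486, -0.591]
contact_force: [0.1, 0.9, -0.2]
opening: 0.0002
```

```bash
python3 g.py
python3 - <<'E'
from h import *
from g import O,X,Y
im=ctrl.get_image("scene");r,c=np.nonzero(im["depth"]>0);w=world(im,r,c)
b=np.c_[(w[:,:2]-O)@X,(w[:,:2]-O)@Y,w[:,2]]
q=b[(abs(b[:,0])<.1)&(abs(b[:,1])<.075)&(b[:,2]>.186)&(b[:,2]<.2)]
print('bar (was 0.012 mid; shut -0.043)',len(q),q.mean(0).round(4),np.percentile(q[:,0],[2,98]).round(4))
E
```

```text
t 11.62 p [0.5494 0.2898 0.2629] F [ 0.1  0.9 -0.2] q [ 0.37  0.02  1.56 -0.    1.56  1.12] open 0.0002
[[0.003, 0.687, 0.727], [0.001, 0.727, -0.687], [-1.0, 0.003, 0.002]]
balance xy -0.0108 -0.0012
tool z in balance deg -89.98 turn u to +-Y: with tool x down, +turn = cw from above
above [ 0.0121  0.2432 -0.0046] [0.5904 0.3348 0.26  ]
push [ 0.2681  0.2426 -0.005 ] [0.5904 0.3348 0.196 ]
key [ 0.5702 -0.5582  0.0902] [0.4703 0.1731 0.12  ]
bar (was 0.012 mid; shut -0.043) 158 [-0.0422  0.0049  0.1916] [-0.0469 -0.0363]
```

The shield is shut: the bar middle is at −42 mm, and −43 is expected. Now over to the tare key.

>>> move_arm(
  increments=[
    [[0, -0.11, 0.018, 0], [0, -0.11, 0.018, 0], [0, -0.11, 0.018, 0], [0, -0.11, 0.018, 0], [0, -0.118, 0.018, 0], [0, 0, 0, 0], [0.1, 0, 0, 0], [0.14, 0, 0, 0], [0.14, 0, 0, 0], [0.14, 0, 0, 0], [0.13, 0, 0, 0], [0, 0, 0, 0], [0, 0, 0, 0], [0, 0, 0, 0]],
  ],
)

```text
t: 12.83
tool_pos: [0.4697, 0.173, 0.0991]
tool_rot: [0.593, 1.488, -0.592]
contact_force: [-0.2, 0.6, 1.0]
opening: -0.0
```

```bash
sed -i 's/>.183/>.07/' tip.py; python3 tip.py; python3 g.py
python3 - <<'E'
from h import *
im=ctrl.get_image("scene");cv2.imwrite("pics/p6.png",cv2.resize(im["pixels"][140:290,180:380,::-1],(800,600)))
E
```

```text
t 12.8333 tcp [0.4697 0.173  0.0991] tip min z [0.1219 0.1238 0.1257] n 28 rows 198 tip xyz lo [0.457 0.168 0.122] hi [0.474 0.184 0.134] balance x -0.161 -0.141 y -0.0209 -0.0106 F [-0.2  0.6  1. ]
t 12.88 p [0.4706 0.1731 0.1003] F [0.3 0.2 0. ] q [ 0.2  -0.16  2.    0.    1.3   0.96] open 0.0
[[0.003, 0.687, 0.727], [0.001, 0.727, -0.687], [-1.0, 0.003, 0.002]]
balance xy -0.1498 -0.0242
tool z in balance deg -89.97 turn u to +-Y: with tool x down, +turn = cw from above
above [-0.6369  0.8008 -0.0952] [0.5904 0.3348 0.26  ]
push [-0.3809  0.8001 -0.0957] [0.5904 0.3348 0.196 ]
key [-0.0789 -0.0008 -0.0006] [0.4703 0.1731 0.12  ]
```

View pics/p6.png

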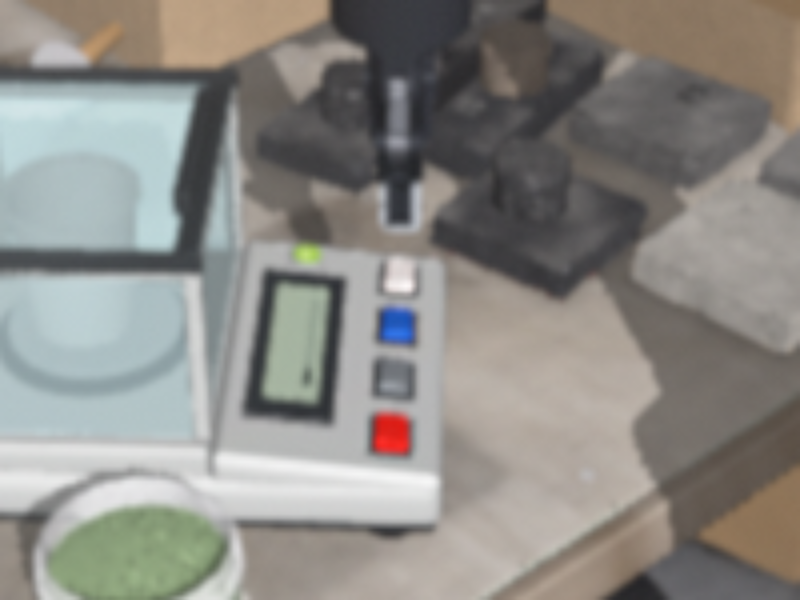

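The lid bar is now at the front edge, and the tips at (225,400) in the crop stand above the blue key at (325,398). Going down 55 mm.

>>> move_arm(
  increments=[
    [[0.06, 0, 0, 0], [0.06, 0, 0, 0], [0.06, 0, 0, 0], [0.04, 0, 0, 0], [0, 0, 0, 0], [0, 0, 0, 0], [0, 0, 0, 0]],
  ],
)

```text
t: 13.52
tool_pos: [0.4703, 0.1729, 0.0446]
tool_rot: [0.593, 1.486, -0.591]
contact_force: [0.7, -0.6, 0.8]
opening: 0.0001
```

```bash
sed -i 's/>.07)/>.062)/' tip.py; python3 tip.py
python3 - <<'E'
from h import *
im=ctrl.get_image("scene");cv2.imwrite("pics/p7.png",cv2.resize(im["pixels"][170:260,220:340,::-1],(800,600)))
E
```

```text
t 13.5167 tcp [0.4703 0.1729 0.0446] tip min z [0.0668 0.0693 0.0715] n 27 rows 217 tip xyz lo [0.457 0.169 0.067] hi [0.473 0.186 0.079] balance x -0.1613 -0.1408 y -0.0222 -0.0099 F [ 0.7 -0.6  0.8]
```

View pics/p7.png

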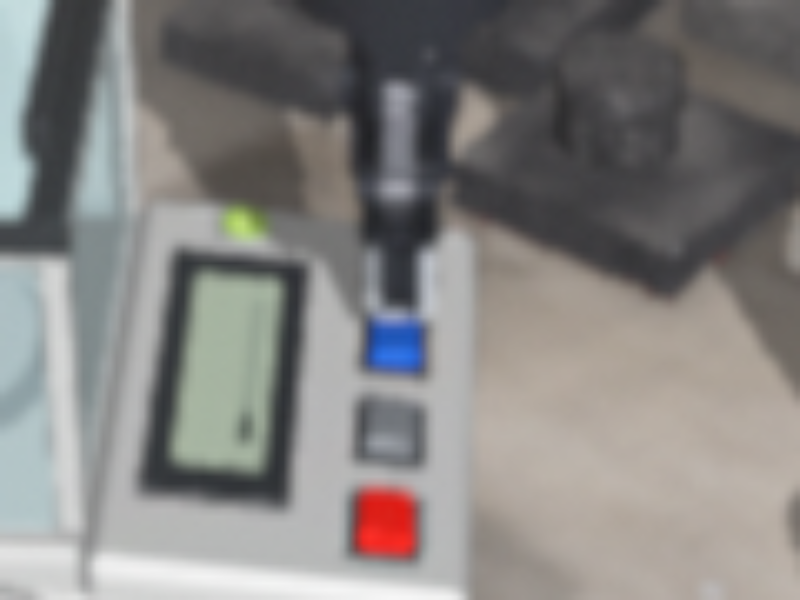

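Tips are centred on the blue key, about 12 mm above it. Continuing in fine steps.

>>> move_arm(
  increments=[
    [[0.012, 0, 0, 0], [0.012, 0, 0, 0], [0.008, 0, 0, 0], [0, 0, 0, 0], [0, 0, 0, 0]],
  ],
)

```text
t: 14.03
tool_pos: [0.4688, 0.1726, 0.0347]
tool_rot: [0.592, 1.489, -0.593]
contact_force: [0.2, 0.9, -0.0]
opening: -0.0002
```

>>> move_arm(
  increments=[
    [[0.006, 0, 0, 0], [0.006, 0, 0, 0], [0, 0, 0, 0], [0, 0, 0, 0]],
  ],
)

```text
t: 14.37
tool_pos: [0.4694, 0.1728, 0.0323]
tool_rot: [0.593, 1.488, -0.592]
contact_force: [-0.7, -0.3, 3.0]
opening: -0.0001
```

>>> move_arm(
  increments=[
    [[0.006, 0, 0, 0], [0.006, 0, 0, 0], [0, 0, 0, 0]],
  ],
)

```text
t: 14.62
tool_pos: [0.4696, 0.173, 0.0292]
tool_rot: [0.593, 1.487, -0.592]
contact_force: [0.7, 1.3, 3.0]
opening: 0.0001
```

>>> move_arm(
  increments=[
    [[0.004, 0, 0, 0], [0.004, 0, 0, 0], [0, 0, 0, 0]],
  ],
)

```text
t: 14.87
tool_pos: [0.4697, 0.173, 0.0284]
tool_rot: [0.593, 1.488, -0.592]
contact_force: [-2.0, 0.7, 9.6]
opening: -0.0006
```

>>> move_arm(
  increments=[
    [[0.004, 0, 0, 0], [0, 0, 0, 0], [0, 0, 0, 0]],
  ],
)

```text
t: 15.12
tool_pos: [0.4698, 0.1731, 0.0282]
tool_rot: [0.593, 1.488, -0.592]
contact_force: [-5.9, -0.3, 13.8]
opening: -0.0002
```

The key bottomed at about 14 N with no further motion. Withdrawing.

>>> move_arm(
  increments=[
    [[-0.012, 0, 0, 0], [-0.02, 0, 0, 0], [-0.04, 0, 0, 0], [-0.1, 0, 0, 0], [-0.14, 0, 0, 0], [-0.14, 0, 0, 0], [-0.14, 0, 0, 0], [-0.14, 0, 0, 0], [0, -0.14, 0, 0], [0, -0.14, 0, 0], [0, 0, 0.14, 0], [0, 0, 0.14, 0], [0, 0, 0.14, 0], [0, 0, 0.14, 0], [0, 0, 0.14, 0], [0, 0, 0, 0], [0, 0, 0, 0]],
  ],
)

```text
t: 16.53
tool_pos: [0.5479, 0.0003, 0.2081]
tool_rot: [0.594, 1.491, -0.595]
contact_force: [-0.5, 0.3, 0.5]
opening: 0.0001
```

```bash
python3 g.py|head -1
python3 - <<'E'
from h import *
from g import O,X,Y
for cam in("scene","top"):
    im=ctrl.get_image(cam);r,c=np.nonzero(im["depth"]>0);w=world(im,r,c);b=np.c_[(w[:,:2]-O)@X,(w[:,:2]-O)@Y,w[:,2]]
    q=b[(abs(b[:,0])<.1)&(abs(b[:,1])<.075)&(b[:,2]>.186)&(b[:,2]<.2)]
    print(cam,'bar',len(q),q.mean(0).round(4))
    for n,y in zip(("red","grey","blue","white"),(.072,.024,-.024,-.072)):
        k=b[(abs(b[:,0]+.15)<.005)&(abs(b[:,1]-y)<.007)];print(n,len(k),np.median(k[:,2]).round(4) if len(k) else None)
    for t in("green_jar","puck_tile_3"): tr(cam,im,t)
    cv2.imwrite(f"pics/{cam}8.png",im["pixels"][...,::-1])
E
```

```text
t 16.53 p [5.479e-01 3.000e-04 2.081e-01] F [-0.5  0.3  0.5] q [-0.14 -0.13  1.79 -0.    1.48  0.62] open 0.0001
scene bar 159 [-0.0423  0.0049  0.1915]
red 20 0.0564
grey 17 0.0571
blue 17 0.0572
white 14 0.0574
scene green_jar 0.83 [294. 214.] 2886 med [0.3868 0.4131 0.058 ] lo [0.353 0.36  0.005] hi [0.448 0.453 0.074]
scene puck_tile_3 0.55 [186. 316.] 429 med [0.5298 0.0053 0.0517] lo [ 0.514 -0.069  0.014] hi [0.6   0.022 0.063]
top bar 246 [-0.0425 -0.0028  0.1905]
red 21 0.056
grey 23 0.0559
blue 23 0.0553
white 22 0.0554
top green_jar 0.81 [244. 183.] 1598 med [0.403  0.3956 0.0574] lo [0.357 0.351 0.003] hi [0.449 0.445 0.073]
top puck_tile_3 0.65 [176. 223.] 13023 med [0.5527 0.2977 0.1672] lo [0.408 0.148 0.044] hi [0.701 0.449 0.181]
```

View pics/scene8.png

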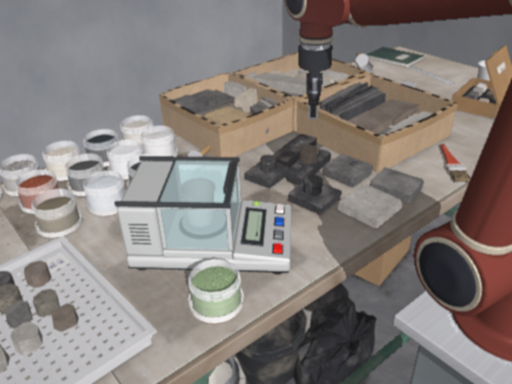

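The lid is shut, all keys are up, cup, jar and puck are unmoved, and the arm is clear.

```bash
python3 -c "
from station import ctrl
print(ctrl.finish_job())"
```

```text
the job is handed in; nothing more can be done
None
```

I pushed the draught shield's glass top fully shut, then pressed the blue tare key all the way down, released it and withdrew. I handed the job in at about 16.6 s of the 54 s allowed; no verdict came back.

- **Shield:** I pushed with the closed fingertips at about 2–3 N. At the end stop the force rose to about 11 N and the bar stopped moving. Afterwards the bar's middle measured at balance x = −42 mm in both cameras, against −43 mm for fully shut.
- **Tare key:** The fingers met the key about where expected. It then travelled about 4.5 mm and stopped hard at about 14–15 N. That travel comes from the arm's motion, since the key joint cannot be read directly.
- **Final state:**
  - All four keys measure 55–57 mm high, which is up.
  - The jar is within 1 mm of its place.
  - The cup looks upright and in place in the picture, but I did not measure it.
  - The arm is clear and the contact force is near zero.

Two checks disagreed:
- **Fingertip height:** The cameras put the fingertips about 24 mm above the reported TCP, while the description puts them 14 mm below it. I relied on the cameras and went down in small steps; contact at the key confirmed the camera value.
- **Black puck:** In the last check the top camera's network mistook the balance for the puck. The scene camera put the puck within about 2 mm of its place, though with a lower score and a region that spread beyond the puck.

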